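# Move a carabiner to the spare fold-down hook and fold its old hook away

### The job

The hook with the chrome carabiner on it sticks out where I need the space: fold the spare hook (the one standing folded up against the panel) fully down, hang the carabiner on it instead, and then fold the emptied hook up flat against the panel. Don't drop the carabiner, leave the trivet hanging on its own hook undisturbed, and don't shift the planter pot or the red box.

Things in the scene. Friction and masses are not known exactly. Their poses are not given: they have to be found in the camera images.
- panel: fixed upright white MDF panel on the shelf, 460 mm long, 268 high, 16 thick; origin at the centre of its underside, x straight out of the face with the three hooks (it looks away from the robot, turned somewhat either way), y along the panel. Hooks in a row about 125 mm apart in changing order, hinge axes 165 to 185 mm above the shelf
- full_hook: the hook the carabiner hangs on at the start, to be emptied and folded up: steel fold-down hook on the panel: fixed base, origin on the middle of the hinge axis, 26 mm out from the panel's face; x straight out of the panel (level), y along the hinge axis, z up. Two ears, 22 mm over their outsides, end 4 mm beyond the hinge axis
- full_hook_arm (a joint): angle (rad) of its arm: 0 = folded up, standing vertical above the hinge; 1.571 = folded down, level along x, at a firm stop. Starts level. Arm: steel bar 85 mm from hinge axis to end, 12 wide (y), 10 thick, centred on the hinge axis; an 8 mm long lip at its end rises 14 mm over the level arm (folded, it points to the panel). Light friction (0.06 N m) holds any angle
- spare_hook: the empty hook, to be folded down, the same as the others: steel fold-down hook on the panel: fixed base, origin on the middle of the hinge axis, 26 mm out from the panel's face; x straight out of the panel (level), y along the hinge axis, z up. Two ears, 22 mm over their outsides, end 4 mm beyond the hinge axis
- spare_hook_arm (a joint): angle of the spare hook's arm (rad), same arm, hinge, friction and meaning as full_hook_arm; starts folded up or a little ajar, 0 to 0.35
- trivet_hook: the hook that holds the trivet, to be left alone, the same as the others: steel fold-down hook on the panel: fixed base, origin on the middle of the hinge axis, 26 mm out from the panel's face; x straight out of the panel (level), y along the hinge axis, z up. Two ears, 22 mm over their outsides, end 4 mm beyond the hinge axis
- trivet_hook_arm (a joint): angle of the trivet hook's arm (rad), same arm and meaning as full_hook_arm; stays level at 1.571
- carabiner: chrome carabiner, a rigid closed oblong ring 50 mm wide (y), 104 tall (z), 9 thick (x), opening 32 x 86, about 0.12 kg. Origin: middle of the underside of its straight top bar, which rests on the arm 5 mm above the hinge axis, 40 to 66 mm out from it; the ring spans 9 mm above to 95 below the origin. Hangs upright, flat side nearly parallel to the panel
- trivet: dark hard silicone trivet, 104 mm round, 8 thick, hanging by a loop 40 mm wide whose top bar's underside is the origin; disc centre 76 mm below it; flat side nearly parallel to the panel. Leave alone
- planter: white ceramic planter pot, 112 mm across the rim and 105 high, empty, standing on the shelf in front of the hooks; origin at the centre of its underside. Leave alone
- red_box: red plastic box with its flip-top lid shut, 104 x 144 mm and 80 high, standing in front of the hooks; origin at the centre of its underside. Leave alone
Things that resemble listed ones, but are neither listed nor needed, are in the scene too. Of the things shaped like the carabiner, the chrome one is meant.

How it is judged:
By the outcome, as a careful person would: the job done as asked, in the order asked, and still so for the second after the job is handed in, with the robot touching nothing.
It also fails if it takes over 72 s, if anything falls off the work surface, if the arm or the gripper's body presses on something with over 40 N, if the wrist force passes 120 N, or if a joint passes its speed limit or range.

### The arm

A 6-joint arm with a two-finger parallel gripper is mounted at the origin on the work surface. World frame = base frame: x ahead of the robot, y to its left, z up, the work surface at z = 0. Lengths are in mm, angles in rad, forces in N, time in s.
With the tool pointing down it reaches from about 375 to 900 mm from the base axis. Payload 3.1 kg.
Tool frame: the origin (TCP) lies at the centre of the arm's flange, where the gripper is bolted on; the fingertips stand 182 mm ahead of it and the grasp point (between the pads) lies 164 mm ahead of it; y points along the fingers, x is the direction in which the jaws open and shut, and the axes are right-handed (so a half turn about y gives the same grasp; the last joint's range is limited). The gripper opens to 87 mm and grips with 3 to 60 N. Pads are 19 mm wide; open, the fingers measure 117 mm over their backs; the gripper's body (75 mm by 190 mm) begins 51 mm behind the grasp point.
Start: joints at [-1.327, 0.527, 1.433, -0, 1.181, -0.178], TCP at [255.897, -570.189, 404.748] pointing down, gripper open.
Joint ranges: [-3.08, 3.08], [-0.75, 2.2], [0.22, 2.44], [-1.43, 4.57], [0, 2.65], [-2.85, 2.85]. Speed limits (rad/s): [2.79, 2.79, 3.14, 3.14, 3.14, 3.14].

### API

Orientations are given as a unit quaternion [w, x, y, z].
In Python, from plant import sensors, optics, workorder gives the robot as it stands.
- The arm moves only by the tool move_arm, never from a script. Its argument "targets" is a list of rows, each a list of 3 entries, a list of its own where there are three numbers: the shift along the tool's x, y, z in mm, then the turn about the tool's y in degrees, then the finger opening in mm, from 0 to 87. A call has exactly 8 rows; each row is the pose to reach, as a shift and turn from the pose commanded when the call began, along the tool's axes at that moment; what a row does not reach only later rows make up. A row lasts 1/12 s, in which the tool goes at most 41.7 mm and 7.16 degrees, less where a joint would pass 70% of its speed; a pose out of reach is approached as far as the arm can. A call with a gripper value outside its range is refused whole. The fingers move at their own pace and stop on an object; "squeeze" is the grip in N (left out, the last holds). Time passes only in rows, so rows that repeat a pose let the fingers close, or fill a call up. It gives the time, the measured TCP pose, the force and the opening at its end, in the units of the state.
- sensors.sense(): the state, without advancing time (a new reading comes with each control period).
- optics.capture(name): name is "scene" or "side" or "wrist"; returns (picture, depth): 384x512x3 uint8, red, green, blue; 384x512 float32, mm along the optical axis (not along the pixel's ray), 0 where there is no reading.
- optics.get_calibration(name): a dict with "fx", "fy", "cx", "cy" (pixels), "R" (3x3) and "t" (3): a world point X has camera coordinates R X + t. Camera axes: x right, y down, z forward; pixel columns grow to the right and rows downward; lengths in mm; the calibration is good to about 2 mm. A picture is of the moment at which its call begins: read the wrist's pose just before it. get_calibration takes no time and is no camera call; for the wrist camera it gives the pose at the moment of the call.
- workorder.job_done(): hands the job in, once; it reports no verdict.
Trained networks look in the newest picture that a camera, given by its name, has taken for a name from the list of things; names that differ only in an ending like _2 or _b are one class to them, and where a whole thing is asked for, a point or a joint stands for the part that bears it (a point fixed in the world has none). Each returns a list of dicts, best first, with "confidence" (0 to 1); they miss things now and then, are a little off and sometimes report something else, mostly with a low value. They report only what shows in the picture. A call takes as long as a camera call. They do not tell look-alikes from the thing itself.
- optics.outline_of(camera, name): "pixels" (384x512 bool, what is visible of it) and "pixel" ([column, row] in pixels, amid what is visible of it).
The state is a dict: "t": time; "joints": joint angles; "dq": joint speeds; "joint_torque": joint torques, N m; "tcp_pos": TCP position; "tcp_rot": TCP orientation; "ft_force": force on the tool from outside, world axes, zero at the start; "wrist_torque": the same for the moment, N m; "width": opening from 0.0 (shut) to 1.0 (fully open).
Only numpy, scipy, OpenCV 4.12 (cv2) and the standard library are available. Lean on these libraries where they do the work, as an engineer would, in place of code of your own. Each camera call takes 0.05 s, during which the arm holds its last target.

## Working session

There is one attempt and no reset: what is moved stays moved. The work goes in short steps, Python scripts to look and compute and a tool call to move; the robot and the scene stay as the last step left them, time stands still between calls to the robot, and variables do not carry over. Pictures are saved under pics/ and viewed, and the job is handed in when it is done.

Besides the shell and the picture viewer there is one more tool, called after ">>>" in YAML: its name, and indented under it one key for each argument. move_arm: Moves the arm, as the interface text tells. Its arguments: {"type":"object","properties":{"targets":{"type":"array"},"squeeze":{"type":"number"}},"required":["targets"]}

```bash
ls; mkdir -p pics; python3 - <<'E'
from plant import sensors, optics, workorder
import cv2
print(sensors.sense())
for n in ["scene","side","wrist"]:
    p,d=optics.capture(n); cv2.imwrite(f"pics/{n}0.png",p[:,:,::-1])
    c=optics.get_calibration(n); print(n,c)
    import numpy as np; np.savez(f"{n}0.npz",p=p,d=d,**c)
E
```

```text
pics
{'t': 0.0, 'joints': array([-1.32753454e+00,  5.28465990e-01,  1.43391508e+00, -7.62509142e-06,
        1.18143312e+00, -1.78504198e-01]), 'dq': array([-5.16645863e-04, -1.30987180e-03,  3.56637782e-05, -5.99095715e-04,
       -1.55356731e-04, -5.81053941e-04]), 'joint_torque': array([-9.10155177e-05, -4.40048718e+01, -1.76594317e+01,  6.32740441e-02,
        5.81350189e-02, -1.59562037e-04]), 'tcp_pos': array([ 255.79479719, -569.87012412,  403.7672614 ]), 'tcp_rot': array([ 0.59412043, -0.59304984,  0.3848352 , -0.38368565]), 'ft_force': array([-0.15270197, -0.04401555, -0.06530543]), 'wrist_torque': array([ 0.01737409, -0.01654484, -0.05456065]), 'width': 1.001106234360053}
scene {'fx': 393.52803920603867, 'fy': 393.52803920603867, 'cx': 256.70642402186587, 'cy': 187.1125740068824, 'R': array([[ 0.0711435 ,  0.9974094 , -0.01063468],
       [ 0.53329885, -0.04704487, -0.84461774],
       [-0.84292997,  0.0544176 , -0.53526422]]), 't': array([ -55.7190391 , -203.03288054, 1572.88644478])}
side {'fx': 398.44207286711617, 'fy': 398.44207286711617, 'cx': 256.57963813890325, 'cy': 185.97843812047174, 'R': array([[-0.89441271, -0.4472025 , -0.00598561],
       [-0.21320813,  0.43810829, -0.87327167],
       [ 0.39315162, -0.77978911, -0.48719683]]), 't': array([562.81855774, 242.98550724, 577.69805304])}
wrist {'fx': 343.28339258003354, 'fy': 343.28339258003354, 'cx': 252.50972871615207, 'cy': 193.6863070579993, 'R': array([[ 0.40855655, -0.91273178, -0.00149581],
       [-0.87340237, -0.39142678,  0.28974708],
       [-0.26504687, -0.11707163, -0.95710208]]), 't': array([-624.04292592,  -35.26560616,  391.98000768])}
```

View pics/scene0.png

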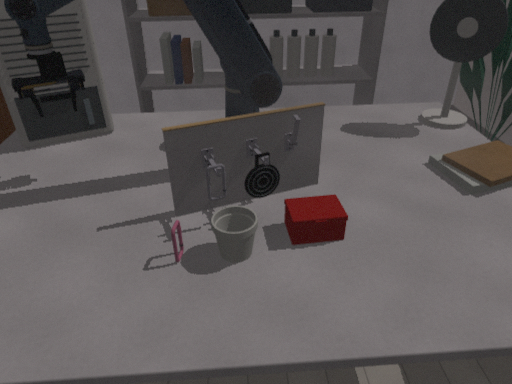

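View pics/side0.png

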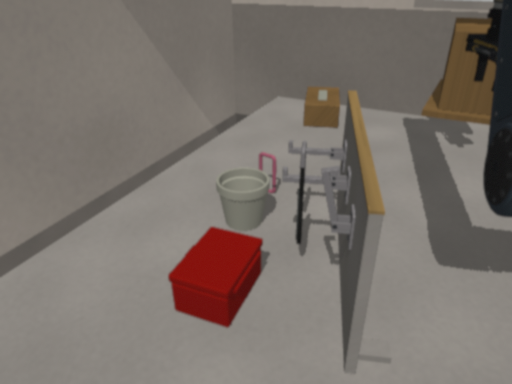

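View pics/wrist0.png

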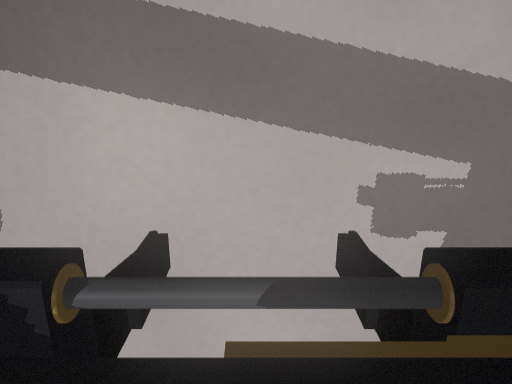

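```bash
cat > h.py <<'E'
import numpy as np, cv2
from scipy.spatial.transform import Rotation as Ro
def rot(q): return Ro.from_quat([q[1],q[2],q[3],q[0]]).as_matrix()
def cap(n,tag):
    from plant import optics
    c=optics.get_calibration(n); p,d=optics.capture(n)
    np.savez(f"{n}{tag}.npz",p=p,d=d,**c); cv2.imwrite(f"pics/{n}{tag}.png",p[:,:,::-1]); return p,d,c
def load(n,tag):
    z=np.load(f"{n}{tag}.npz"); return z['p'],z['d'],z
def cloud(d,c):
    v,u=np.mgrid[:384,:512]; X=np.stack([(u-c['cx'])/c['fx']*d,(v-c['cy'])/c['fy']*d,d],-1)
    W=(X-c['t'])@c['R']; W[d<=0]=np.nan; return W
def proj(P,c):
    q=np.atleast_2d(P)@c['R'].T+c['t']; return np.stack([q[:,0]/q[:,2]*c['fx']+c['cx'],q[:,1]/q[:,2]*c['fy']+c['cy']],1)
E
python3 - <<'E'
from h import *
from plant import optics,sensors
s=sensors.sense(); print(rot(s['tcp_rot']).round(3))
for n in ["scene","side"]:
    p,d,c=cap(n,'1'); W=cloud(d,c); out={}
    big=cv2.resize(p[:,:,::-1],None,fx=4,fy=4,interpolation=cv2.INTER_CUBIC)
    r={"scene":(110,270,150,350),"side":(70,320,160,400)}[n]
    cv2.imwrite(f"pics/{n}z1.png",cv2.resize(big[r[0]*4:r[1]*4,r[2]*4:r[3]*4],None,fx=.8 if n=='scene' else .6,fy=.8 if n=='scene' else .6))
    for k in ["panel","full_hook","full_hook_arm","spare_hook","trivet_hook","carabiner","trivet","planter","red_box"]:
        for o in optics.outline_of(n,k):
            m=o['pixels']; w=W[m]; w=w[~np.isnan(w).any(1)]
            print(n,k,round(o['confidence'],2),o['pixel'],m.sum(),np.percentile(w,[5,50,95],axis=0).round().tolist() if len(w) else '')
            out[f"{k}{o['pixel']}"]=m
    np.savez(f"m_{n}.npz",**out)
E
```

```text
[[ 0.409 -0.     0.912]
 [-0.912  0.002  0.409]
 [-0.002 -1.     0.   ]]
scene panel 0.83 [235.9, 151.1] 10780 [[389.0, -199.0, 18.0], [465.0, -34.0, 165.0], [518.0, 201.0, 266.0]]
scene full_hook 0.64 [207.6, 160.6] 273 [[490.0, -125.0, 149.0], [500.0, -106.0, 180.0], [597.0, -77.0, 195.0]]
scene full_hook_arm 0.61 [215.0, 169.2] 49 [[524.0, -104.0, 177.0], [594.0, -85.0, 181.0], [598.0, -75.0, 192.0]]
scene spare_hook 0.8 [293.0, 138.7] 276 [[416.0, 109.0, 149.0], [443.0, 126.0, 189.0], [461.0, 137.0, 259.0]]
scene trivet_hook 0.6 [254.2, 151.2] 304 [[452.0, -5.0, 152.0], [461.0, 15.0, 185.0], [557.0, 45.0, 201.0]]
scene carabiner 0.74 [221.1, 181.2] 283 [[562.0, -111.0, 90.0], [570.0, -88.0, 143.0], [580.0, -66.0, 188.0]]
scene carabiner 0.54 [175.9, 241.6] 323 [[665.0, -200.0, 0.0], [692.0, -186.0, 51.0], [717.0, -179.0, 103.0]]
scene trivet 0.87 [260.9, 182.3] 908 [[516.0, -5.0, 71.0], [531.0, 31.0, 114.0], [544.0, 71.0, 160.0]]
scene trivet 0.47 [256.3, 148.8] 231 [[451.0, -2.0, 154.0], [461.0, 15.0, 185.0], [557.0, 42.0, 199.0]]
scene planter 0.72 [233.0, 230.9] 2093 [[635.0, 
[... 1177 characters left out ...]
4.4] 395 [[509.0, 30.0, 91.0], [517.0, 63.0, 150.0], [529.0, 81.0, 194.0]]
side trivet 0.87 [300.0, 209.7] 337 [[508.0, 35.0, 95.0], [517.0, 67.0, 146.0], [525.0, 81.0, 194.0]]
side planter 0.68 [242.9, 193.2] 2691 [[636.0, -95.0, 12.0], [677.0, -24.0, 76.0], [731.0, 6.0, 106.0]]
side planter 0.54 [335.1, 213.1] 1040 [[414.0, 114.0, 154.0], [441.0, 136.0, 194.0], [460.0, 140.0, 261.0]]
side red_box 0.72 [299.2, 206.8] 495 [[508.0, -103.0, 1.0], [518.0, 58.0, 143.0], [583.0, 81.0, 194.0]]
side red_box 0.64 [218.0, 271.1] 6625 [[565.0, 105.0, 11.0], [604.0, 198.0, 79.0], [661.0, 235.0, 81.0]]
side red_box 0.17 [330.7, 180.1] 713 [[450.0, 2.0, 152.0], [479.0, 26.0, 184.0], [554.0, 47.0, 200.0]]
```

View pics/scenez1.png

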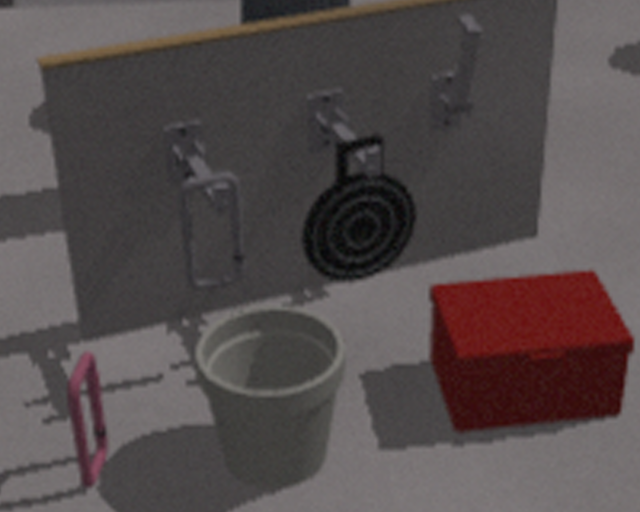

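View pics/sidez1.png

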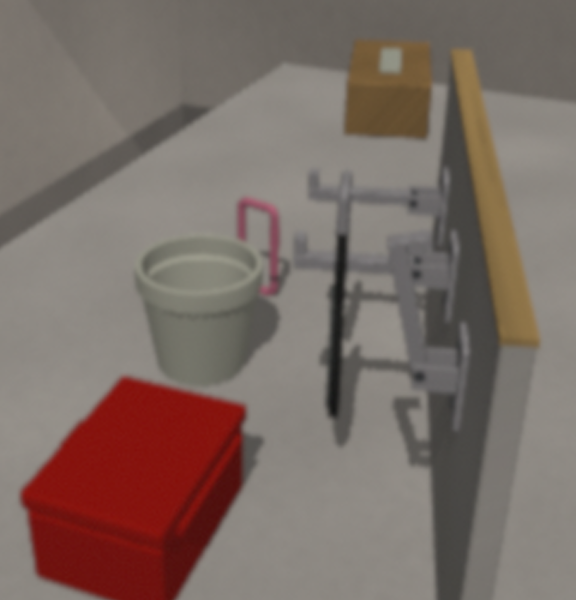

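```bash
cat > fit.py <<'E'
from h import *
p,d,c=load('scene','1'); W=cloud(d,c)
m=np.load('m_scene.npz'); k=[x for x in m if x.startswith('panel')][0]
mm=cv2.erode(m[k].astype(np.uint8),np.ones((5,5)))>0
w=W[mm]; w=w[(w[:,2]>20)&(w[:,2]<260)]
# face line x=a+b*y robust
A=np.c_[np.ones(len(w)),w[:,1]]; ok=np.ones(len(w),bool)
for _ in range(10):
    co=np.linalg.lstsq(A[ok],w[ok,0],rcond=None)[0]; r=w[:,0]-A@co; ok=abs(r)<4
print(co,ok.mean(),r[ok].std())
n=np.array([1,-co[1]]);n/=np.linalg.norm(n); t=np.array([-n[1],n[0]])
print('yaw',np.arctan2(n[1],n[0]))
P0=np.array([co[0],0])
def pf(X): X=np.asarray(X); q=X[...,:2]-P0; return np.stack([q@n,q@t,X[...,2]],-1)
def wf(Q): Q=np.asarray(Q,float); return np.concatenate([P0+Q[...,:1]*n+Q[...,1:2]*t,Q[...,2:]],-1)
if __name__=="__main__":
    np.set_printoptions(suppress=True)
    for nm in ['scene','side']:
        p,d,c=load(nm,'1'); W=cloud(d,c); m=np.load(f'm_{nm}.npz')
        for k in m:
            q=pf(W[m[k]]); q=q[~np.isnan(q).any(1)]
            if 'hook' in k or 'carab' in k or 'trivet' in k or 'plan' in k or 'red' in k:
                print(nm,k,np.percentile(q,[2,10,50,90,98],axis=0).round(0).tolist())
            if 'panel' in k: print(nm,k,q[:,1].min(),q[:,1].max(),np.percentile(q,[1,50,99],axis=0).round().tolist())
E
python3 fit.py
```

```text
[ 4.53915006e+02 -3.22931495e-01] 0.9716429298067142 1.6783255832487194
yaw 0.31235987138117904
scene panel[235.9, 151.1] -224.1905789363406 236.4216027494971 [[-11.0, -222.0, 5.0], [-0.0, -36.0, 165.0], [4.0, 230.0, 269.0]]
scene full_hook[207.6, 160.6] [[0.0, -133.0, 147.0], [2.0, -130.0, 158.0], [7.0, -121.0, 180.0], [110.0, -109.0, 193.0], [112.0, -104.0, 197.0]]
scene full_hook_arm[215.0, 169.2] [[35.0, -124.0, 177.0], [41.0, -124.0, 178.0], [109.0, -120.0, 181.0], [112.0, -115.0, 191.0], [113.0, -115.0, 193.0]]
scene spare_hook[293.0, 138.7] [[1.0, 111.0, 146.0], [3.0, 115.0, 155.0], [28.0, 123.0, 189.0], [45.0, 132.0, 249.0], [49.0, 138.0, 261.0]]
scene trivet_hook[254.2, 151.2] [[-0.0, -7.0, 149.0], [2.0, -4.0, 159.0], [8.0, 5.0, 185.0], [109.0, 18.0, 198.0], [112.0, 24.0, 202.0]]
scene carabiner[221.1, 181.2] [[-1.0, -144.0, 80.0], [81.0, -142.0, 92.0], [84.0, -117.0, 143.0], [87.0, -99.0, 186.0], [89.0, -95.0, 190.0]]
scene carabiner[175.9, 241.6] [[31.0, -264.0, -1.0], [153.0, -263.0, 4.0], [169.0, -250.0, 51.0], [192.0, -238.0, 101.0], [194.0, -235.0, 104.0]]
scene trivet
[... 2038 characters left out ...]
0], [83.0, 61.0, 194.0]]
side planter[242.9, 193.2] [[155.0, -166.0, 5.0], [166.0, -160.0, 22.0], [203.0, -85.0, 76.0], [242.0, -66.0, 104.0], [254.0, -61.0, 106.0]]
side planter[335.1, 213.1] [[2.0, -157.0, 2.0], [4.0, 118.0, 169.0], [28.0, 132.0, 194.0], [43.0, 139.0, 259.0], [49.0, 142.0, 263.0]]
side red_box[299.2, 206.8] [[74.0, -295.0, 1.0], [75.0, -96.0, 3.0], [79.0, 35.0, 143.0], [84.0, 59.0, 192.0], [94.0, 61.0, 194.0]]
side red_box[218.0, 271.1] [[146.0, 39.0, 5.0], [159.0, 64.0, 19.0], [201.0, 143.0, 79.0], [252.0, 178.0, 81.0], [267.0, 183.0, 82.0]]
side red_box[330.7, 180.1] [[2.0, -75.0, 112.0], [4.0, 1.0, 168.0], [29.0, 14.0, 184.0], [106.0, 23.0, 195.0], [112.0, 25.0, 203.0]]
```

```bash
python3 - <<'E'
from fit import *
np.set_printoptions(suppress=True)
z=np.load('wrist0.npz'); s0=np.array([255.8,-569.9,403.8])
print('cam in world',-z['R'].T@z['t'], 'rel',-z['R'].T@z['t']-s0)
for nm in ['scene','side']:
    p,d,c=load(nm,'1'); W=cloud(d,c); m=np.load(f'm_{nm}.npz')
    k=[x for x in m if x.startswith('spare')][0]
    q=pf(W[m[k]]); q=q[~np.isnan(q).any(1)]
    q=q[q[:,0]>8]
    for lo in range(150,270,10):
        a=q[(q[:,2]>=lo)&(q[:,2]<lo+10)]
        if len(a): print(nm,lo,len(a),a.min(0).round(),np.median(a,0).round(),a.max(0).round())
    k=[x for x in m if x.startswith('full_hook_arm')][0]
    q=pf(W[m[k]]); q=q[~np.isnan(q).any(1)]; q=q[q[:,0]<100]
    print('full',np.median(q,0),np.percentile(q[:,2],[5,25,75,95]))
E
```

```text
[ 4.53915006e+02 -3.22931495e-01] 0.9716429298067142 1.6783255832487194
yaw 0.31235987138117904
cam in world [ 328.04883231 -537.49797966  384.4495393 ] rel [ 72.24883231  32.40202034 -19.3504607 ]
scene 160 7 [  9. 116. 167.] [ 19. 116. 169.] [ 31. 136. 170.]
scene 170 19 [ 11. 115. 172.] [ 27. 117. 176.] [ 33. 137. 180.]
scene 180 27 [ 12. 116. 181.] [ 30. 122. 184.] [ 35. 135. 190.]
scene 190 12 [ 30. 121. 190.] [ 34. 126. 194.] [ 37. 133. 197.]
scene 200 19 [ 26. 120. 200.] [ 37. 124. 204.] [ 42. 133. 210.]
scene 210 14 [ 35. 120. 212.] [ 38. 123. 216.] [ 43. 133. 220.]
scene 220 13 [ 41. 121. 221.] [ 42. 126. 225.] [ 44. 130. 230.]
scene 230 14 [ 40. 121. 231.] [ 45. 124. 234.] [ 48. 132. 239.]
scene 240 14 [ 44. 121. 241.] [ 47. 125. 245.] [ 49. 132. 250.]
scene 250 17 [ 38. 121. 251.] [ 48. 123. 258.] [ 52. 131. 260.]
scene 260 9 [ 32. 120. 260.] [ 37. 127. 261.] [ 44. 130. 263.]
full [  45.5379502  -120.11538771  179.96163711] [177.67331487 179.52546757 180.66473364 181.15629648]
side 160 22 [  9. 135. 167.] [ 18. 137. 169.] [ 28. 138. 170.]
side 170 139 [  8. 116. 170.] [ 18. 137. 176.] [ 30. 140. 180.]
side 180 126 [  8. 115. 180.] [ 22. 133. 183.] [ 34. 139. 189.]
side 190 50 [ 26. 123. 190.] [ 31. 132. 194.] [ 36. 134. 200.]
side 200 46 [ 28. 129. 200.] [ 33. 132. 206.] [ 38. 134. 210.]
side 210 43 [ 30. 130. 210.] [ 36. 132. 215.] [ 40. 134. 220.]
side 220 45 [ 34. 130. 220.] [ 38. 132. 225.] [ 44. 135. 230.]
side 230 48 [ 36. 131. 231.] [ 41. 132. 235.] [ 46. 134. 240.]
side 240 55 [ 38. 122. 240.] [ 43. 132. 245.] [ 49. 134. 250.]
side 250 91 [ 28. 120. 250.] [ 44. 132. 257.] [ 51. 134. 260.]
side 260 82 [ 28. 121. 260.] [ 36. 129. 262.] [ 48. 134. 265.]
full [  58.08419972 -113.59750018  179.06285623] [172.87691987 175.5800878  181.10769067 181.9815621 ]
```

```bash
cat > go.py <<'E'
import io,contextlib
with contextlib.redirect_stdout(io.StringIO()):
    from fit import *
from plant import sensors
np.set_printoptions(suppress=True,precision=1)
def st():
    s=sensors.sense(); R=rot(s['tcp_rot']); g=s['tcp_pos']+R[:,1]*164
    print('t',round(s['t'],2),'grasp panel',pf(g),'F',s['ft_force'].round(1),'w',round(s['width']*87,1),'joints',s['joints'].round(2),'R',R.round(3).tolist())
    x=R[:,0]; print('turn needed deg', -np.degrees(np.arctan2(-n[0],n[1])*0+ (np.arctan2(-t[1],-t[0])-np.arctan2(x[1],x[0]))))
    return s,R,g
def to(Q):
    s,R,g=st()
    for q in Q: print(q, '->', R.T@(wf(np.array(q,float))-g))
E
python3 -c "
from go import *
to([[42,127,330],[42,127,247]]); print(wf(np.array([42.,127,300])))"
```

```text
t 1.15 grasp panel [-363.7 -481.8  240.8] F [-0.6  0.2  0.5] w 87.2 joints [-1.3  0.5  1.4  0.   1.2 -0.2] R [[0.409, 0.0, 0.912], [-0.912, -0.0, 0.409], [0.0, -1.0, 0.0]]
turn needed deg 6.269553105471626
[42, 127, 330] -> [-560.8  -89.3  469.7]
[42, 127, 247] -> [-560.8   -6.3  469.7]
[454.9 133.8 300. ]
```

>>> move_arm:
  targets:
    - [[0,-40,0],0,40]
    - [[0,-80,0],0,40]
    - [[0,-110,0],2,40]
    - [[0,-110,20],6.3,40]
    - [[-20,-110,40],6.3,40]
    - [[-50,-110,55],6.3,40]
    - [[-90,-110,80],6.3,40]
    - [[-120,-110,100],6.3,40]
  squeeze: 15

```text
t: 1.82
tcp_pos: [297.8, -418.4, 514.5]
tcp_rot: [0.571, -0.571, 0.417, -0.417]
ft_force: [0.8, 0.3, -1.1]
width: 0.503
```

```bash
python3 -c "
from go import *
to([[42,127,330],[42,127,247]])"
```

```text
t 1.82 grasp panel [-277.1 -350.1  350.5] F [ 0.8  0.3 -1.1] w 43.8 joints [-1.2  0.3  1.6  0.   1.3  0.1] R [[0.306, -0.0, 0.952], [-0.952, 0.0, 0.306], [-0.0, -1.0, 0.0]]
turn needed deg -0.09490472445853569
[42, 127, 330] -> [-477.7   20.6  318.3]
[42, 127, 247] -> [-477.6  103.6  318.3]
```

>>> move_arm:
  targets:
    - [[-33,0,22],0,40]
    - [[-66,0,44],0,40]
    - [[-99,0,66],0,40]
    - [[-132,0,88],0,40]
    - [[-165,0,110],0,40]
    - [[-198,0,132],0,40]
    - [[-231,0,154],0,40]
    - [[-264,0,176],0,40]

```text
t: 2.48
tcp_pos: [384.4, -112.6, 515.1]
tcp_rot: [0.572, -0.571, 0.416, -0.417]
ft_force: [0.5, 0.3, -1.0]
width: 0.457
```

```bash
python3 -c "
from go import *
to([[42,127,330],[42,127,247]])"
```

```text
t 2.48 grasp panel [-100.6  -85.9  351.1] F [ 0.5  0.3 -1. ] w 39.7 joints [-0.6  0.1  1.8  0.   1.3  0.7] R [[0.306, 0.001, 0.952], [-0.952, -0.0, 0.306], [0.001, -1.0, 0.001]]
turn needed deg -0.0680815851722697
[42, 127, 330] -> [-213.1   21.   142.4]
[42, 127, 247] -> [-213.1  104.   142.3]
```

>>> move_arm:
  targets:
    - [[-33,0,22],0,40]
    - [[-66,0,44],0,40]
    - [[-99,0,66],0,40]
    - [[-132,0,88],0,40]
    - [[-165,0,110],0,40]
    - [[-195,0,130],0,40]
    - [[-213,10,142],0,40]
    - [[-213,21,142],0,40]

```text
t: 3.15
tcp_pos: [455.2, 135.4, 494.4]
tcp_rot: [0.574, -0.571, 0.414, -0.416]
ft_force: [-1.2, 0.5, 0.2]
width: 0.458
```

```bash
python3 -c "
from go import *
to([[42,127,330],[42,127,247]])
for k in ['wrist','side','scene']: cap(k,'2')"
```

```text
t 3.15 grasp panel [ 43.6 128.6 330.4] F [-1.2  0.5  0.2] w 39.9 joints [0.1 0.2 1.7 0.  1.2 1.3] R [[0.312, 0.004, 0.95], [-0.95, 0.002, 0.312], [-0.001, -1.0, 0.005]]
turn needed deg 0.25503055266430164
[42, 127, 330] -> [ 1.6  0.4 -1.6]
[42, 127, 247] -> [ 1.6 83.4 -1.9]
```

View pics/wrist2.png

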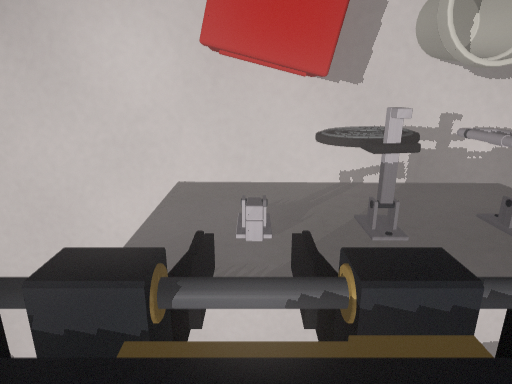

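View pics/scene2.png

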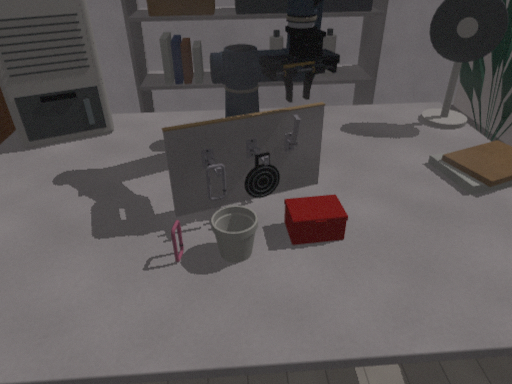

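View pics/side2.png

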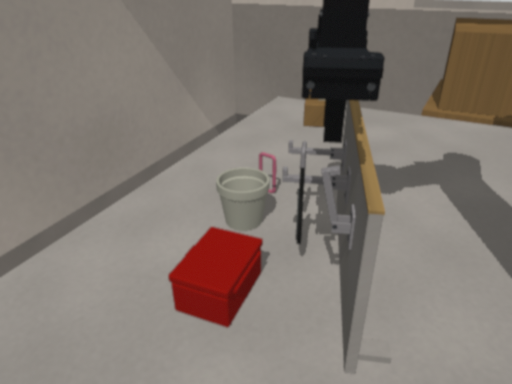

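>>> move_arm:
  targets:
    - [[1,20,-1],0,40]
    - [[1,45,-1],0,40]
    - [[1,65,-1],0,40]
    - [[1,78,-1],0,40]
    - [[1,83,-1],0,40]
    - [[1,83,-1],0,30]
    - [[1,83,-1],0,8]
    - [[1,83,-1],0,8]
  squeeze: 15

```text
t: 3.97
tcp_pos: [454.2, 130.2, 412.0]
tcp_rot: [0.572, -0.571, 0.416, -0.417]
ft_force: [0.1, -0.2, 1.0]
width: 0.312
```

```bash
python3 -c "
from go import *
st()
for k in ['side','scene']: cap(k,'3')"
```

```text
t 3.97 grasp panel [ 40.8 123.7 248. ] F [ 0.1 -0.2  1. ] w 27.1 joints [ 0.   0.3  1.8 -0.   1.   1.3] R [[0.306, 0.003, 0.952], [-0.952, 0.0, 0.306], [0.001, -1.0, 0.003]]
turn needed deg -0.06814367682937071
```

View pics/side3.png

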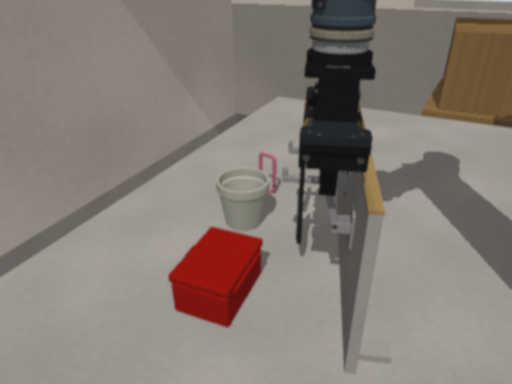

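>>> move_arm:
  targets:
    - [[-2,0,1],0,25]
    - [[-3,0,1],0,25]
    - [[-3,0,1],0,20]
    - [[-3,0,1],0,8]
    - [[-3,0,1],0,8]
    - [[-3,0,1],0,8]
    - [[-3,0,1],0,8]
    - [[-3,0,1],0,8]

```text
t: 4.73
tcp_pos: [453.7, 133.8, 410.8]
tcp_rot: [0.572, -0.571, 0.416, -0.416]
ft_force: [-0.2, 0.8, 0.2]
width: 0.133
```

```bash
python3 -c "
from go import *
s,R,g=st()
q=pf(g); r=np.hypot(q[0]-26,q[2]-179); th=np.arctan2(q[0]-26,q[2]-179); print(r,th)
for a in np.linspace(th,1.6,17)[1:]: print(round(a,2),[26+r*np.sin(a)-q[0], -(179+r*np.cos(a)-q[2])])
"
```

```text
t 4.73 grasp panel [ 40.9 127.5 246.8] F [-0.2  0.8  0.2] w 11.5 joints [0.1 0.3 1.8 0.  1.  1.3] R [[0.307, -0.0, 0.952], [-0.952, 0.0, 0.307], [-0.0, -1.0, -0.0]]
turn needed deg -0.03311712860496015
69.36394078560437 0.21606975782784635
0.3 [np.float64(5.797272782075687), np.float64(1.5379640551207387)]
0.39 [np.float64(11.440011571527101), np.float64(3.570992362513266)]
0.48 [np.float64(16.886026555430085), np.float64(6.083884309999917)]
0.56 [np.float64(22.09459879180868), np.float64(9.057851425330085)]
0.65 [np.float64(27.026784658345015), np.float64(12.470657854440617)]
0.74 [np.float64(31.645707027321357), np.float64(16.29678661521291)]
0.82 [np.float64(35.91683098972815), np.float64(20.507630383674723)]
0.91 [np.float64(39.80822206699505), np.float64(25.071705386170464)]
0.99 [np.float64(43.290784979738994), np.float64(29.95488679826437)]
1.08 [np.float64(46.33848118829551), np.float64(35.12066389033765)]
1.17 [np.float64(48.92852357851908), np.float64(40.53041301219943)]
1.25 [np.float64(51.041546837219336), np.float64(46.14368637565062)]
1.34 [np.float64(52.661752243364596), np.float64(51.91851447582266)]
1.43 [np.float64(53.77702579247329), np.float64(57.81171989013646)]
1.51 [np.float64(54.379028770996534), np.float64(63.779240108660076)]
1.6 [np.float64(54.463260103483), np.float64(69.77645698211617)]
```

Gripped the arm (11.5 mm). Swing down along the arc.

>>> move_arm:
  targets:
    - [[0,1.5,6],0,8]
    - [[0,3.5,11.5],0,8]
    - [[0,6,17],0,8]
    - [[0,9,22],0,8]
    - [[0,12.5,27],0,8]
    - [[0,16,31.5],0,8]
    - [[0,20.5,36],0,8]
    - [[0,25,40],0,8]

```text
t: 5.4
tcp_pos: [492.3, 146.3, 385.2]
tcp_rot: [0.572, -0.571, 0.416, -0.416]
ft_force: [-2.0, 1.3, 2.4]
width: 0.136
```

>>> move_arm:
  targets:
    - [[0,5,3.5],0,8]
    - [[0,10,6.5],0,8]
    - [[0,15.5,9],0,8]
    - [[0,21,11],0,8]
    - [[0,27,13],0,8]
    - [[0,33,14],0,8]
    - [[0,39,14.5],0,8]
    - [[0,45,14.5],0,8]

```text
t: 6.07
tcp_pos: [506.3, 150.7, 340.6]
tcp_rot: [0.572, -0.571, 0.416, -0.417]
ft_force: [-2.8, 4.7, 19.0]
width: 0.135
```

```bash
python3 -c "
from go import *
s,R,g=st()
for k in ['side','scene']: cap(k,'4')"
```

```text
t 6.07 grasp panel [ 96.6 127.4 176.6] F [-2.8  4.7 19. ] w 11.7 joints [0.1 0.5 1.7 0.  0.9 1.3] R [[0.306, 0.002, 0.952], [-0.952, 0.001, 0.306], [-0.0, -1.0, 0.003]]
turn needed deg -0.04997313237379992
```

View pics/side4.png

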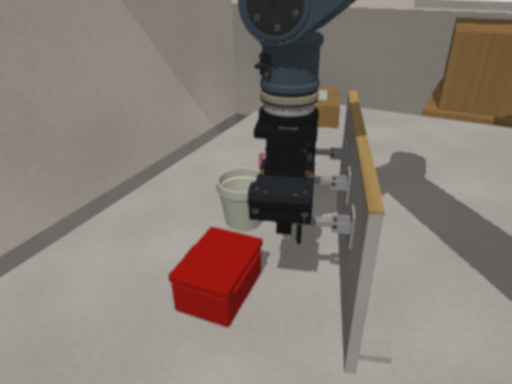

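>>> move_arm:
  targets:
    - [[0,-3,0],0,30]
    - [[0,-3,0],0,40]
    - [[0,-3,0],0,40]
    - [[0,-3,0],0,40]
    - [[0,-20,0],0,40]
    - [[0,-45,0],0,40]
    - [[0,-70,-2],0,50]
    - [[0,-95,-5],0,62]

```text
t: 6.83
tcp_pos: [500.8, 148.5, 436.4]
tcp_rot: [-0.571, 0.572, -0.416, 0.416]
ft_force: [0.3, -0.7, 0.0]
width: 0.533
```

```bash
python3 -c "
from go import *
to([[83,-118.5,270],[83,-118.5,158]])
for k in ['side','scene']: cap(k,'5')"
```

```text
t 6.83 grasp panel [ 90.1 126.8 272.4] F [ 0.3 -0.7  0. ] w 46.4 joints [ 0.1  0.3  1.6 -0.   1.1  1.3] R [[0.307, -0.001, 0.952], [-0.952, -0.001, 0.307], [0.001, -1.0, -0.001]]
turn needed deg -0.037329707195693125
[83, -118.5, 270] -> [245.3   2.5  -7. ]
[83, -118.5, 158] -> [245.3 114.5  -6.9]
```

View pics/side5.png

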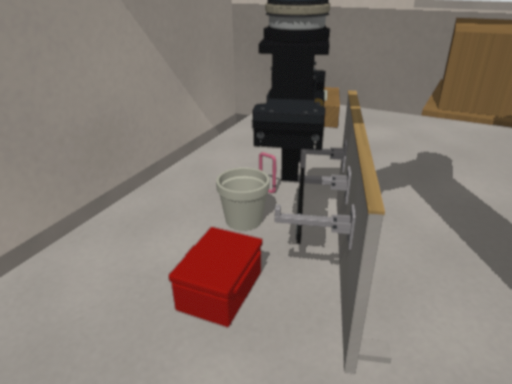

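>>> move_arm:
  targets:
    - [[33,0,0],0,62]
    - [[66,0,-1],0,62]
    - [[99,0,-2],0,62]
    - [[132,0,-3],0,62]
    - [[165,0,-5],0,62]
    - [[198,0,-7],0,62]
    - [[228,0,-7],0,62]
    - [[245,0,-7],0,62]

```text
t: 7.6
tcp_pos: [569.9, -89.8, 434.6]
tcp_rot: [-0.571, 0.572, -0.417, 0.417]
ft_force: [0.2, -0.5, 0.2]
width: 0.716
```

```bash
python3 -c "
from go import *
from plant import optics
p,d,c=cap('wrist','6'); 
to([[83,-118.5,270],[83,-118.5,158]])
W=pf(cloud(d,c))
for o in optics.outline_of('wrist','carabiner'):
    q=W[o['pixels']]; q=q[~np.isnan(q).any(1)]; print(o['confidence'],o['pixel'],np.percentile(q,[2,10,50,90,98],axis=0).round(1).tolist())
    q=q[q[:,2]>180]; print(len(q), np.percentile(q,[2,50,98],axis=0).round(1).tolist() if len(q) else '')
"
```

```text
t 7.65 grasp panel [  83.1 -123.4  270.7] F [ 1.8 -2.4 -0.3] w 61.9 joints [-0.3  0.4  1.5 -0.   1.2  0.9] R [[0.303, 0.001, 0.953], [-0.953, -0.003, 0.303], [0.003, -1.0, -0.0]]
turn needed deg -0.2574801865794611
[83, -118.5, 270] -> [-4.9  0.7 -0.1]
[83, -118.5, 158] -> [ -5.3 112.7  -0.1]
0.59 [250.5, 204.2] [[76.7, -143.4, 93.3], [78.6, -140.4, 103.0], [83.1, -120.3, 183.3], [85.0, -99.1, 189.5], [85.8, -96.4, 190.3]]
809 [[77.1, -142.2, 181.3], [81.9, -119.6, 188.4], [85.1, -97.4, 190.5]]
0.59 [391.3, 86.9] [[147.4, -261.1, 1.0], [150.6, -257.8, 8.5], [170.3, -250.1, 80.4], [187.5, -236.7, 104.1], [190.4, -235.8, 105.2]]
0
```

View pics/wrist6.png

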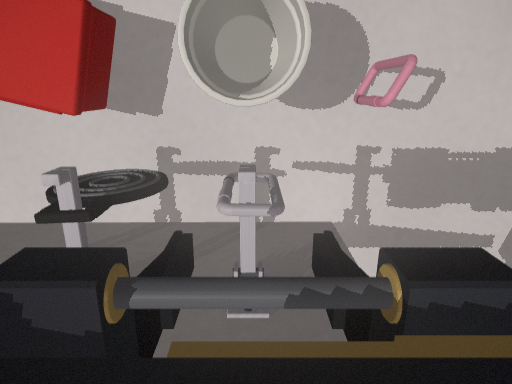

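>>> move_arm:
  targets:
    - [[1,25,-1],0,62]
    - [[1,50,-1],0,62]
    - [[1,50,-1],0,62]
    - [[1,65,-1],0,62]
    - [[1,80,-1],0,62]
    - [[1,95,-1],0,62]
    - [[1,107,-1],0,62]
    - [[1,112,-1],0,62]

```text
t: 8.37
tcp_pos: [568.1, -86.3, 322.8]
tcp_rot: [-0.572, 0.572, -0.417, 0.415]
ft_force: [-0.3, 1.2, 0.0]
width: 0.71
```

```bash
python3 -c "
from go import *
p,d,c=cap('wrist','7'); cap('scene','7')
to([[82,-119.7,158]])
"
```

```text
t 8.47 grasp panel [  82.1 -117.5  159.5] F [-0.5 -0.6  0.8] w 62.2 joints [-0.3  0.6  1.6  0.   0.9  0.9] R [[0.308, -0.002, 0.951], [-0.951, 0.001, 0.308], [-0.001, -1.0, -0.002]]
turn needed deg 0.031769910930881086
[82, -119.7, 158] -> [ 2.2  1.5 -0.1]
```

View pics/wrist7.png

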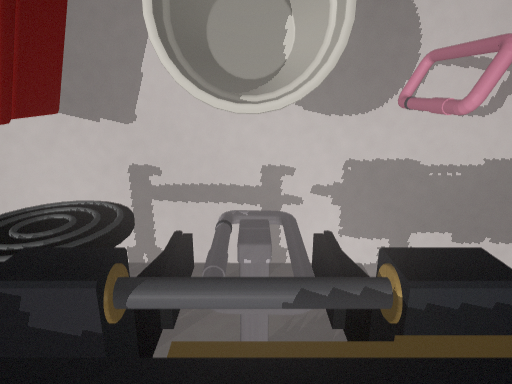

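>>> move_arm:
  targets:
    - [[2,1,0],0,60]
    - [[2,1,0],0,56]
    - [[2,1,0],0,53]
    - [[2,1,0],0,45]
    - [[2,1,0],0,45]
    - [[2,1,0],0,45]
    - [[2,1,0],0,45]
    - [[2,1,0],0,45]
  squeeze: 25

```text
t: 9.13
tcp_pos: [569.4, -89.6, 323.3]
tcp_rot: [0.572, -0.571, 0.416, -0.417]
ft_force: [-0.6, 0.7, 4.5]
width: 0.573
```

```bash
python3 -c "
from go import *
st(); cap('scene','8');cap('side','8')
"
```

```text
t 9.13 grasp panel [  82.5 -120.8  159.3] F [-0.6  0.7  4.5] w 49.9 joints [-0.3  0.6  1.6  0.   0.9  0.9] R [[0.307, 0.001, 0.952], [-0.952, -0.0, 0.307], [0.0, -1.0, 0.001]]
turn needed deg -0.03331256303737706
```

View pics/scene8.png

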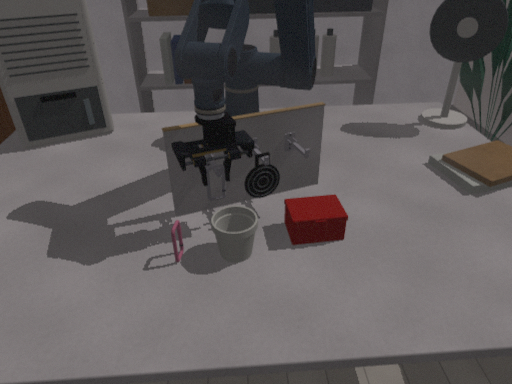

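View pics/side8.png

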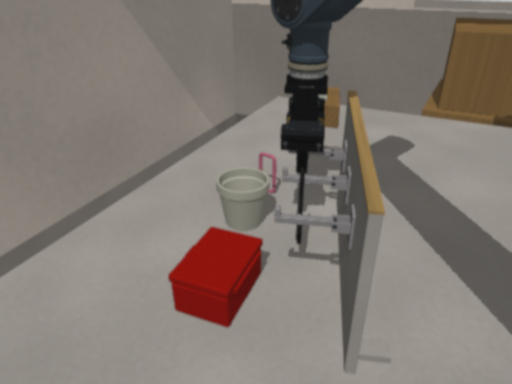

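>>> move_arm:
  targets:
    - [[0,-5,0],0,45]
    - [[0,-12,0],0,45]
    - [[0,-20,0],0,45]
    - [[0,-28,0],0,45]
    - [[0,-34,0],0,45]
    - [[0,-38,0],0,45]
    - [[0,-38,0],0,45]
    - [[0,-38,0],0,45]

```text
t: 9.9
tcp_pos: [569.3, -89.6, 361.1]
tcp_rot: [0.572, -0.572, 0.416, -0.416]
ft_force: [-0.3, 0.5, -1.8]
width: 0.571
```

```bash
python3 -c "
from go import *
st(); cap('scene','9');p,d,c=cap('side','9')
cv2.imwrite('pics/s9z.png',cv2.resize(p[80:260,200:400,::-1],None,fx=3,fy=3))
"
```

```text
t 9.9 grasp panel [  82.3 -120.8  197.1] F [-0.3  0.5 -1.8] w 49.7 joints [-0.3  0.5  1.6 -0.   1.   0.9] R [[0.307, 0.001, 0.952], [-0.952, -0.0, 0.307], [0.0, -1.0, 0.0]]
turn needed deg -0.027874462004193783
```

View pics/s9z.png

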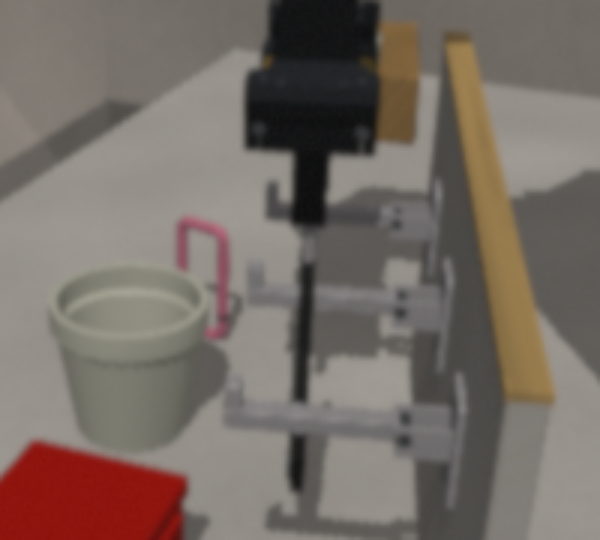

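>>> move_arm:
  targets:
    - [[0,-3,6],0,45]
    - [[0,-5,14],0,45]
    - [[0,-7,22],0,45]
    - [[0,-8,30],0,45]
    - [[0,-8,38],0,45]
    - [[0,-8,46],0,45]
    - [[0,-10,52],0,45]
    - [[0,-12,53],0,45]

```text
t: 10.67
tcp_pos: [620.9, -72.9, 372.6]
tcp_rot: [0.572, -0.572, 0.416, -0.416]
ft_force: [-0.3, 0.4, -1.7]
width: 0.571
```

```bash
python3 -c "
from go import *
to([[135,127,212]]); p,d,c=cap('scene','10')
cv2.imwrite('pics/s10z.png',cv2.resize(p[80:280,140:360,::-1],None,fx=3,fy=3))
"
```

```text
t 10.67 grasp panel [ 136.6 -120.7  208.6] F [-0.3  0.4 -1.7] w 49.7 joints [-0.3  0.6  1.5  0.   1.1  1. ] R [[0.308, 0.001, 0.952], [-0.952, 0.0, 0.308], [0.0, -1.0, 0.001]]
turn needed deg 0.012949524245719995
[135, 127, 212] -> [-247.7   -3.4   -1.5]
```

View pics/s10z.png

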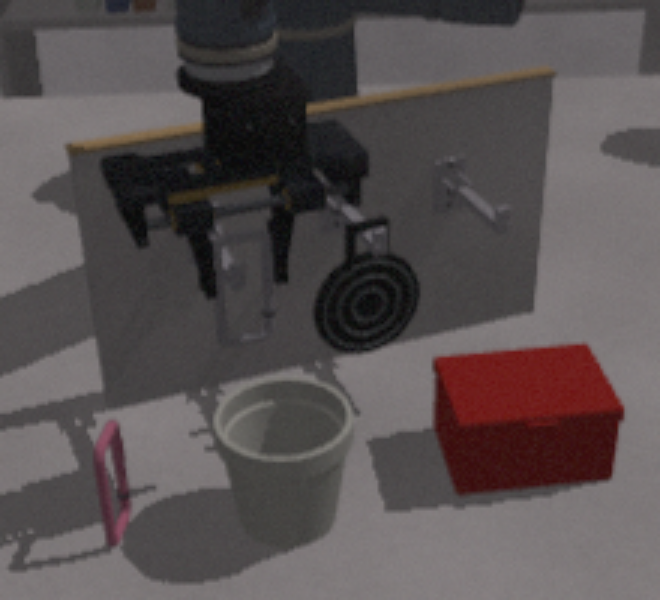

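>>> move_arm:
  targets:
    - [[-8,-3,0],0,45]
    - [[-25,-3,0],0,45]
    - [[-48,-3,0],0,45]
    - [[-75,-3,0],0,45]
    - [[-103,-3,0],0,45]
    - [[-130,-3,0],0,45]
    - [[-155,-3,0],0,45]
    - [[-178,-3,0],0,45]

```text
t: 11.38
tcp_pos: [563.0, 98.6, 375.9]
tcp_rot: [-0.572, 0.572, -0.417, 0.416]
ft_force: [0.8, 1.1, -0.4]
width: 0.572
```

>>> move_arm:
  targets:
    - [[-20,0,0],0,45]
    - [[-38,0,0],0,45]
    - [[-52,0,0],0,45]
    - [[-62,0,0],0,45]
    - [[-68,0,0],0,45]
    - [[-70,0,0],0,45]
    - [[-70,0,0],0,45]
    - [[-70,0,0],0,45]

```text
t: 12.05
tcp_pos: [543.9, 162.2, 375.7]
tcp_rot: [-0.571, 0.571, -0.416, 0.417]
ft_force: [-0.3, -0.3, -1.2]
width: 0.571
```

```bash
python3 -c "
from go import *
from plant import optics
to([[135,127,212]])
for nm in ['scene','side','wrist']:
  p,d,c=cap(nm,'11'); W=pf(cloud(d,c))
  if nm!='wrist':
    for k in ['spare_hook_arm','carabiner']:
      for o in optics.outline_of(nm,k):
        q=W[o['pixels']]; q=q[~np.isnan(q).any(1)]; print(nm,k,o['confidence'],o['pixel'],np.percentile(q,[5,50,95],axis=0).round(1).tolist())
"
```

```text
t 12.05 grasp panel [135.5 126.6 211.7] F [-0.3 -0.3 -1.2] w 49.7 joints [ 0.1  0.5  1.6 -0.   1.1  1.4] R [[0.306, 0.0, 0.952], [-0.952, -0.0, 0.306], [0.0, -1.0, 0.0]]
turn needed deg -0.062239250265056674
[135, 127, 212] -> [-0.4 -0.3 -0.5]
scene spare_hook_arm 0.53 [299.1, 144.2] [[38.4, 120.5, 175.1], [58.3, 126.0, 181.4], [112.1, 131.6, 192.8]]
scene carabiner 0.72 [316.2, 157.4] [[131.8, 102.2, 141.9], [137.4, 138.7, 180.9], [140.3, 151.1, 240.8]]
scene carabiner 0.71 [175.2, 235.2] [[80.1, -262.7, 0.4], [169.7, -249.9, 63.9], [192.6, -237.4, 103.3]]
side spare_hook_arm 0.64 [302.0, 215.8] [[36.2, 121.9, 173.7], [73.8, 131.4, 181.8], [109.4, 133.3, 193.2]]
```

View pics/wrist11.png

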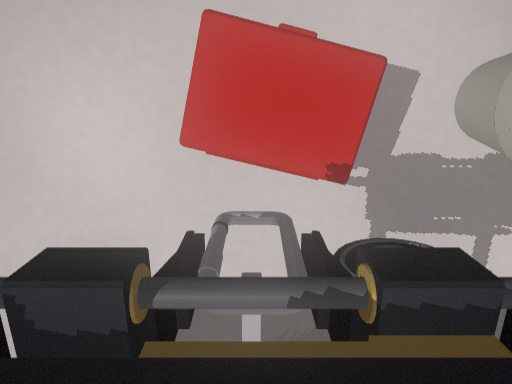

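View pics/side11.png

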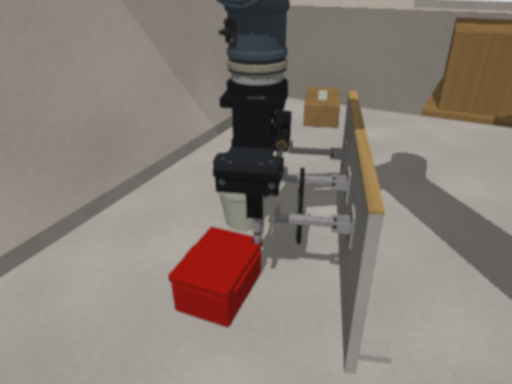

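>>> move_arm:
  targets:
    - [[0,0,-5],0,45]
    - [[0,0,-14],0,45]
    - [[0,0,-24],0,45]
    - [[0,0,-34],0,45]
    - [[0,0,-43],0,45]
    - [[0,0,-50],0,45]
    - [[0,0,-54],0,45]
    - [[0,0,-54],0,45]

```text
t: 13.07
tcp_pos: [491.2, 145.9, 375.9]
tcp_rot: [-0.571, 0.572, -0.417, 0.416]
ft_force: [-0.1, -0.0, -1.2]
width: 0.569
```

```bash
python3 -c "
from go import *
st(); p,d,c=cap('side','12'); q,d,c=cap('scene','12')
cv2.imwrite('pics/s12z.png',np.hstack([cv2.resize(p[120:280,240:380,::-1],None,fx=2.8,fy=2.8),cv2.resize(q[80:240,230:340,::-1],None,fx=2.8,fy=2.8)]))
"
```

```text
t 13.07 grasp panel [ 80.2 127.4 211.9] F [-0.1 -0.  -1.2] w 49.5 joints [ 0.1  0.4  1.7 -0.   1.   1.3] R [[0.307, -0.001, 0.952], [-0.952, -0.0, 0.307], [-0.0, -1.0, -0.001]]
turn needed deg -0.03874260700469855
```

View pics/s12z.png

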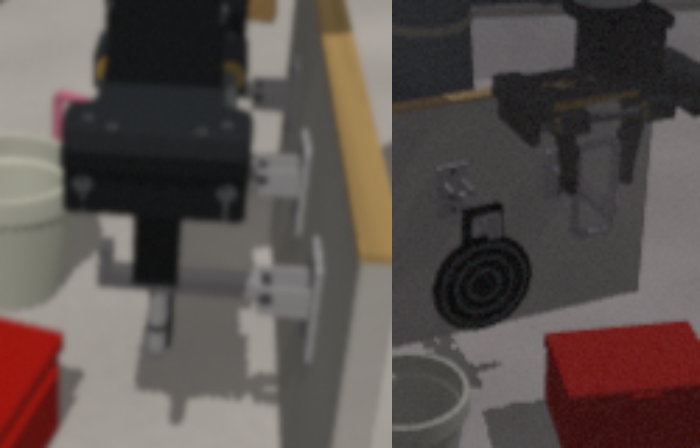

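>>> move_arm:
  targets:
    - [[0,8,0],0,45]
    - [[0,18,0],0,45]
    - [[0,28,0],0,45]
    - [[0,36,0],0,45]
    - [[0,42,0],0,45]
    - [[0,45,0],0,45]
    - [[0,47,0],0,45]
    - [[0,47,0],0,45]

```text
t: 13.83
tcp_pos: [492.2, 146.1, 328.2]
tcp_rot: [-0.571, 0.572, -0.417, 0.416]
ft_force: [-0.4, -0.1, -0.7]
width: 0.574
```

>>> move_arm:
  targets:
    - [[0,0.5,0],0,45]
    - [[0,1,0],0,45]
    - [[0,1.5,0],0,45]
    - [[0,2,0],0,45]
    - [[0,2,0],0,45]
    - [[0,2,0],0,45]
    - [[0,2,0],0,45]
    - [[0,2,0],0,45]

```text
t: 14.5
tcp_pos: [492.2, 146.1, 326.8]
tcp_rot: [0.572, -0.572, 0.416, -0.416]
ft_force: [-0.1, 0.1, -0.3]
width: 0.573
```

```bash
python3 -c "
from go import *
from plant import optics
st()
for nm in ['scene','side','wrist']:
  p,d,c=cap(nm,'13'); W=pf(cloud(d,c))
  for k in ['spare_hook_arm','carabiner']:
      for o in optics.outline_of(nm,k):
        q=W[o['pixels']]; q=q[~np.isnan(q).any(1)]; print(nm,k,o['confidence'],o['pixel'],np.percentile(q,[5,50,95],axis=0).round(1).tolist())
"
```

```text
t 14.5 grasp panel [ 81.4 127.3 162.8] F [-0.1  0.1 -0.3] w 49.8 joints [0.1 0.5 1.8 0.  0.9 1.3] R [[0.307, 0.0, 0.952], [-0.952, 0.0, 0.307], [0.0, -1.0, 0.0]]
turn needed deg -0.03055048058658054
scene spare_hook_arm 0.62 [306.4, 149.2] [[82.4, 120.2, 176.7], [107.3, 123.0, 182.7], [113.2, 128.8, 195.0]]
scene carabiner 0.67 [307.7, 172.3] [[57.8, 102.7, 83.9], [83.5, 135.0, 122.0], [86.0, 159.2, 191.3]]
scene carabiner 0.53 [175.4, 238.0] [[75.7, -263.4, -0.7], [167.7, -249.8, 51.0], [192.7, -237.4, 103.1]]
side spare_hook_arm 0.38 [326.8, 219.9] [[31.1, 122.5, 174.9], [36.0, 131.1, 181.5], [40.4, 133.0, 183.3]]
side carabiner 0.58 [293.5, 262.7] [[77.2, 121.5, 95.9], [80.9, 149.6, 115.6], [85.5, 151.3, 135.1]]
wrist spare_hook_arm 0.66 [254.7, 256.0] [[58.2, 122.3, 178.3], [103.5, 127.5, 182.9], [110.5, 132.8, 196.9]]
wrist carabiner 0.64 [283.9, 247.0] [[77.1, 104.4, 95.7], [83.0, 126.3, 147.8], [84.5, 150.1, 193.1]]
wrist carabiner 0.43 [442.2, 230.8] [[78.2, -23.0, 73.8], [81.7, 13.9, 117.2], [83.9, 57.4, 160.0]]
```

View pics/wrist13.png

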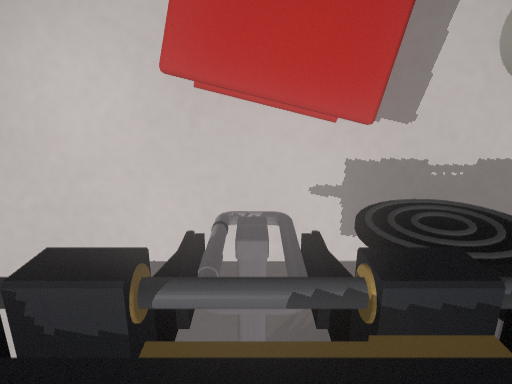

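>>> move_arm:
  targets:
    - [[0,0.5,0],0,45]
    - [[0,1,0],0,45]
    - [[0,1,0],0,45]
    - [[0,1,0],0,45]
    - [[0,1,0],0,45]
    - [[0,1,0],0,45]
    - [[0,1,0],0,45]
    - [[0,1,0],0,45]

```text
t: 15.62
tcp_pos: [492.2, 146.1, 325.8]
tcp_rot: [0.572, -0.572, 0.416, -0.416]
ft_force: [1.3, -0.1, -0.2]
width: 0.572
```

>>> move_arm:
  targets:
    - [[0,0.5,0],0,45]
    - [[0,1,0],0,45]
    - [[0,1.5,0],0,45]
    - [[0,2,0],0,45]
    - [[0,2,0],0,45]
    - [[0,2,0],0,45]
    - [[0,2,0],0,45]
    - [[0,2,0],0,45]

```text
t: 16.28
tcp_pos: [492.3, 146.2, 324.6]
tcp_rot: [0.572, -0.571, 0.416, -0.416]
ft_force: [-1.4, 0.1, 5.9]
width: 0.57
```

>>> move_arm:
  targets:
    - [[0,-0.5,0],0,48]
    - [[0,-0.5,0],0,51]
    - [[0,-0.5,0],0,54]
    - [[0,-0.5,0],0,57]
    - [[0,-0.5,0],0,60]
    - [[0,-0.5,0],0,62]
    - [[0,-0.5,0],0,62]
    - [[0,-0.5,0],0,62]

```text
t: 16.95
tcp_pos: [492.3, 146.1, 324.2]
tcp_rot: [-0.572, 0.572, -0.416, 0.416]
ft_force: [0.3, -0.2, 0.4]
width: 0.707
```

```bash
python3 -c "
from go import *
st(); cap('wrist','14'); cap('scene','14')
"
```

```text
t 16.95 grasp panel [ 81.4 127.3 160.2] F [ 0.3 -0.2  0.4] w 61.5 joints [ 0.1  0.5  1.8 -0.   0.8  1.3] R [[0.307, -0.0, 0.952], [-0.952, -0.0, 0.307], [-0.0, -1.0, -0.0]]
turn needed deg -0.03102778743039305
```

View pics/wrist14.png

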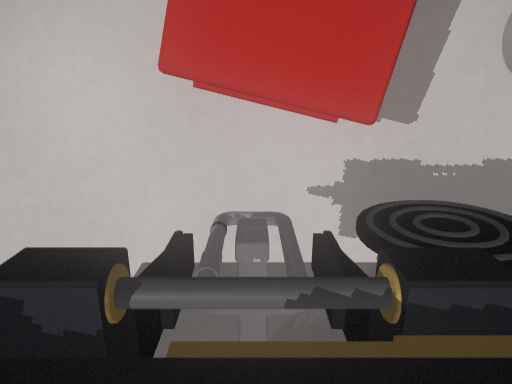

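Fingers clear on both sides of the ring. Rise straight up slowly.

>>> move_arm:
  targets:
    - [[0,-6,0],0,62]
    - [[0,-16,0],0,62]
    - [[0,-28,0],0,62]
    - [[0,-42,0],0,62]
    - [[0,-58,0],0,62]
    - [[0,-76,0],0,62]
    - [[0,-94,0],0,62]
    - [[0,-110,0],0,62]

```text
t: 17.72
tcp_pos: [492.1, 146.2, 436.5]
tcp_rot: [0.572, -0.571, 0.416, -0.417]
ft_force: [-0.2, -0.2, -0.1]
width: 0.712
```

```bash
python3 -c "
from go import *
to([[92,-118,270],[92,-118,176]]); q,d,c=cap('scene','15'); p,d,c=cap('side','15')
cv2.imwrite('pics/s15z.png',np.hstack([cv2.resize(p[120:280,240:380,::-1],None,fx=2.8,fy=2.8),cv2.resize(q[80:240,230:340,::-1],None,fx=2.8,fy=2.8)]))
"
```

```text
t 17.72 grasp panel [ 81.6 127.3 272.5] F [-0.2 -0.2 -0.1] w 62.0 joints [0.1 0.3 1.7 0.  1.1 1.3] R [[0.307, 0.002, 0.952], [-0.952, 0.0, 0.307], [0.0, -1.0, 0.002]]
turn needed deg -0.023886532849936744
[92, -118, 270] -> [245.3   2.6  10.5]
[92, -118, 176] -> [245.2  96.6  10.3]
```

View pics/s15z.png

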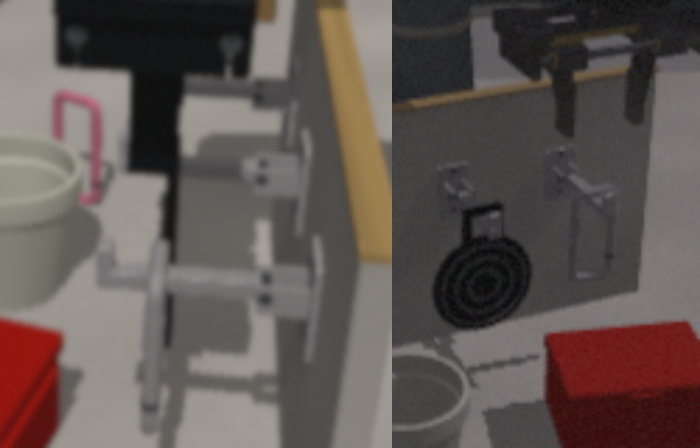

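Carabiner hangs on the spare hook. Now go to the emptied hook.

>>> move_arm:
  targets:
    - [[30,0,2],0,40]
    - [[62,0,4],0,40]
    - [[95,0,6],0,40]
    - [[130,0,8],0,40]
    - [[165,0,10],0,40]
    - [[200,0,10],0,40]
    - [[230,0,10],0,40]
    - [[245,0,10],0,40]

```text
t: 18.48
tcp_pos: [577.7, -87.4, 433.5]
tcp_rot: [-0.571, 0.571, -0.417, 0.417]
ft_force: [0.4, 0.8, 0.1]
width: 0.466
```

>>> move_arm:
  targets:
    - [[0,15,0],0,40]
    - [[0,35,0],0,40]
    - [[0,55,0],0,40]
    - [[0,72,0],0,40]
    - [[0,85,0],0,40]
    - [[0,93,0],0,40]
    - [[0,97,0],0,40]
    - [[0,97,0],0,40]

```text
t: 19.15
tcp_pos: [576.6, -83.5, 336.3]
tcp_rot: [-0.571, 0.572, -0.417, 0.415]
ft_force: [0.1, 1.2, 0.4]
width: 0.462
```

```bash
python3 -c "
from go import *
to([[92,-118,176]]);cap('wrist','16')
"
```

```text
t 19.15 grasp panel [  90.8 -117.   172.3] F [0.1 1.2 0.4] w 40.2 joints [-0.3  0.6  1.6  0.   1.   0.9] R [[0.307, -0.002, 0.952], [-0.952, 0.001, 0.307], [-0.001, -1.0, -0.002]]
turn needed deg -0.01228435931911702
[92, -118, 176] -> [ 1.  -3.7  1.2]
```

View pics/wrist16.png

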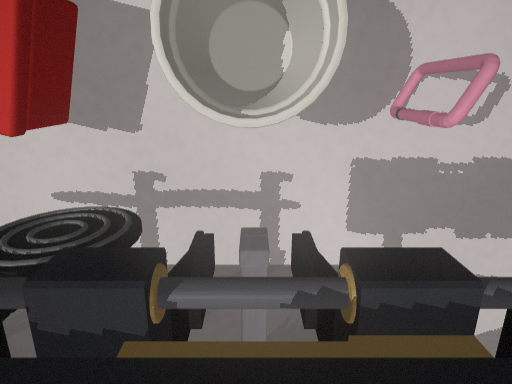

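>>> move_arm:
  targets:
    - [[1,-3,1],0,35]
    - [[1,-3,1],0,25]
    - [[1,-3,1],0,18]
    - [[1,-3,1],0,8]
    - [[1,-3,1],0,8]
    - [[1,-3,1],0,8]
    - [[1,-3,1],0,8]
    - [[1,-3,1],0,8]
  squeeze: 15

```text
t: 19.87
tcp_pos: [578.0, -83.9, 340.5]
tcp_rot: [0.572, -0.571, 0.417, -0.416]
ft_force: [-0.7, 4.7, 3.7]
width: 0.135
```

```bash
python3 -c "
from go import *
s,R,g=st()
q=pf(g); r=np.hypot(q[0]-26,q[2]-176); th=np.arctan2(q[0]-26,q[2]-176); print(r,th)
for a in np.linspace(th,-0.03,25)[1:]: print(round(a,2),round(176+r*np.cos(a)-q[2],1),round(26+r*np.sin(a)-q[0],1))
"
```

```text
t 19.87 grasp panel [  92.3 -117.6  176.5] F [-0.7  4.7  3.7] w 11.7 joints [-0.3  0.6  1.6  0.   1.   0.9] R [[0.307, -0.0, 0.952], [-0.952, 0.002, 0.307], [-0.002, -1.0, 0.0]]
turn needed deg -0.04382445869402746
66.32150027057322 1.5626442279143937
1.5 4.4 -0.2
1.43 8.8 -0.7
1.36 13.1 -1.4
1.3 17.4 -2.5
1.23 21.6 -3.8
1.16 25.7 -5.4
1.1 29.7 -7.3
1.03 33.5 -9.4
0.97 37.2 -11.8
0.9 40.7 -14.4
0.83 44.1 -17.3
0.77 47.2 -20.3
0.7 50.2 -23.6
0.63 52.9 -27.1
0.57 55.4 -30.7
0.5 57.6 -34.5
0.43 59.6 -38.4
0.37 61.3 -42.5
0.3 62.8 -46.6
0.24 64.0 -50.8
0.17 64.8 -55.2
0.1 65.4 -59.5
0.04 65.7 -63.9
-0.03 65.8 -68.3
```

>>> move_arm:
  targets:
    - [[0,-4.4,-0.2],0,8]
    - [[0,-8.8,-0.7],0,8]
    - [[0,-13.1,-1.4],0,8]
    - [[0,-17.4,-2.5],0,8]
    - [[0,-21.6,-3.8],0,8]
    - [[0,-25.7,-5.4],0,8]
    - [[0,-29.7,-7.3],0,8]
    - [[0,-33.5,-9.4],0,8]

```text
t: 20.53
tcp_pos: [568.8, -86.9, 373.2]
tcp_rot: [0.572, -0.571, 0.417, -0.415]
ft_force: [-0.1, 5.8, -3.4]
width: 0.138
```

>>> move_arm:
  targets:
    - [[0,-3.7,-2.4],0,8]
    - [[0,-7.2,-5],0,8]
    - [[0,-10.6,-7.9],0,8]
    - [[0,-13.7,-10.9],0,8]
    - [[0,-16.7,-14.2],0,8]
    - [[0,-19.4,-17.7],0,8]
    - [[0,-21.9,-21.3],0,8]
    - [[0,-24.1,-25.1],0,8]

```text
t: 21.2
tcp_pos: [545.0, -94.6, 397.4]
tcp_rot: [0.572, -0.571, 0.417, -0.416]
ft_force: [1.1, 6.4, -3.7]
width: 0.136
```

```bash
python3 -c "
from go import *
st();cap('side','17')
"
```

```text
t 21.2 grasp panel [  57.7 -117.7  233.4] F [ 1.1  6.4 -3.7] w 11.8 joints [-0.4  0.4  1.6  0.   1.1  0.9] R [[0.306, -0.001, 0.952], [-0.952, 0.002, 0.306], [-0.002, -1.0, 0.0]]
turn needed deg -0.049623867671379995
```

View pics/side17.png

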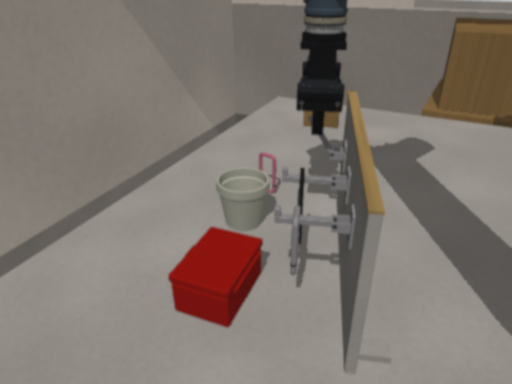

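>>> move_arm:
  targets:
    - [[0,-2,-3.9],0,8]
    - [[0,-3.7,-8],0,8]
    - [[0,-5.2,-12.1],0,8]
    - [[0,-6.4,-16.3],0,8]
    - [[0,-7.2,-20.7],0,8]
    - [[0,-7.8,-25],0,8]
    - [[0,-8.1,-29.4],0,8]
    - [[0,-8.2,-32.5],0,8]

```text
t: 21.92
tcp_pos: [514.4, -104.4, 406.9]
tcp_rot: [0.573, -0.57, 0.416, -0.417]
ft_force: [1.6, 6.8, 3.0]
width: 0.137
```

```bash
python3 -c "
from go import *
st();cap('side','18')
"
```

```text
t 21.92 grasp panel [  25.9 -117.7  242.9] F [1.6 6.8 3. ] w 11.9 joints [-0.4  0.4  1.7  0.   1.1  0.8] R [[0.306, 0.002, 0.952], [-0.952, 0.002, 0.306], [-0.002, -1.0, 0.003]]
turn needed deg -0.06556029353884592
```

>>> move_arm:
  targets:
    - [[0,0,-0.5],0,8]
    - [[0,0,-1],0,8]
    - [[0,0,-1.5],0,8]
    - [[0,0,-2],0,8]
    - [[0,0,-2.5],0,8]
    - [[0,0,-2.5],0,8]
    - [[0,0,-2.5],0,8]
    - [[0,0,-2.5],0,8]

```text
t: 22.63
tcp_pos: [512.2, -105.1, 406.9]
tcp_rot: [0.573, -0.57, 0.416, -0.416]
ft_force: [0.6, 7.5, 4.4]
width: 0.139
```

```bash
python3 -c "
from go import *
st()
"
```

```text
t 22.63 grasp panel [  23.5 -117.7  242.9] F [0.6 7.5 4.4] w 12.1 joints [-0.4  0.4  1.7  0.   1.1  0.8] R [[0.306, 0.002, 0.952], [-0.952, 0.002, 0.306], [-0.002, -1.0, 0.002]]
turn needed deg -0.05960941585115313
```

```bash
python3 -c "
from go import *
p,d,c=cap('side','19'); q,d,c=cap('scene','19')
cv2.imwrite('pics/s19z.png',np.hstack([cv2.resize(p[70:200,280:390,::-1],None,fx=3.5,fy=3.5),cv2.resize(q[80:210,170:280,::-1],None,fx=3.5,fy=3.5)]))
"
```

```text
(no output)
```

View pics/s19z.png

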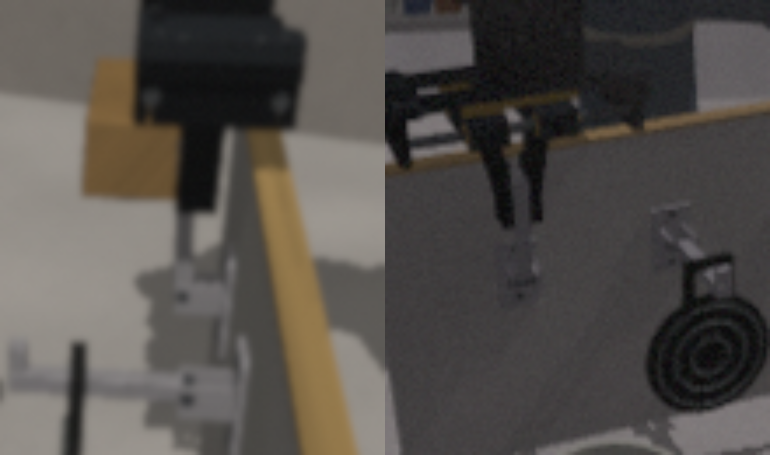

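>>> move_arm:
  targets:
    - [[0,0,0],0,20]
    - [[0,0,0],0,30]
    - [[0,0,0],0,40]
    - [[0,0,0],0,40]
    - [[0,-15,0],0,40]
    - [[0,-40,0],0,40]
    - [[0,-70,0],0,40]
    - [[0,-95,0],0,40]

```text
t: 23.4
tcp_pos: [512.1, -106.5, 502.5]
tcp_rot: [-0.571, 0.572, -0.416, 0.417]
ft_force: [-0.3, -0.5, -0.7]
width: 0.453
```

```bash
cat > ck.py <<'E'
from go import *
from plant import optics
import sys
tag=sys.argv[1]; st()
im=[]
for nm in ['scene','side','wrist']:
  p,d,c=cap(nm,tag); W=pf(cloud(d,c))
  if nm!='wrist':
    r=(60,260,150,350) if nm=='scene' else (70,270,230,400); im.append(cv2.resize(p[r[0]:r[1],r[2]:r[3],::-1],(400,400)))
  m=(W[...,1]>-126)&(W[...,1]<-110)&(W[...,0]>10)&(W[...,0]<60)&(W[...,2]>185)&(W[...,2]<270)
  for lo in range(180,280,10):
    a=W[m&(W[...,2]>=lo)&(W[...,2]<lo+10)]
    if len(a): print(nm,lo,len(a),a.min(0).round(1),np.median(a,0).round(1),a.max(0).round(1))
cv2.imwrite(f'pics/ck{tag}.png',np.hstack(im))
E
python3 ck.py 20
```

```text
t 23.4 grasp panel [  22.6 -119.4  338.5] F [-0.3 -0.5 -0.7] w 39.4 joints [-0.4  0.3  1.6 -0.   1.3  0.8] R [[0.306, 0.0, 0.952], [-0.952, -0.001, 0.306], [0.001, -1.0, -0.0]]
turn needed deg -0.05477556383910069
scene 180 7 [  28.  -123.9  185.7] [  31.6 -119.7  187.4] [  34.2 -114.1  189.4]
scene 190 18 [  28.6 -124.8  190.1] [  32.6 -119.2  195.4] [  34.5 -112.9  199.8]
scene 200 16 [  28.2 -124.6  201. ] [  32.2 -118.8  205.7] [  34.7 -113.2  209.6]
scene 210 19 [  22.  -123.9  210.5] [  33.4 -119.1  215.5] [  37.  -112.8  219.5]
scene 220 20 [  26.1 -124.2  220. ] [  33.8 -119.9  225.1] [  36.8 -112.5  229.8]
scene 230 18 [  27.7 -123.8  230.5] [  33.7 -119.   235. ] [  36.6 -114.2  240. ]
scene 240 16 [  33.1 -123.7  240.9] [  35.  -119.2  245.7] [  36.9 -113.2  249.1]
scene 250 25 [  17.  -124.   250.6] [  34.8 -118.3  255.7] [  37.3 -112.8  259.9]
scene 260 17 [  13.6 -124.   260.1] [  23.3 -117.7  260.6] [  37.5 -112.4  261.6]
side 180 12 [  24.1 -116.1  185.2] [  28.1 -112.   187.3] [  32.  -111.   189.5]
side 190 24 [  24.7 -116.   190.3] [  28.8 -112.6  195.3] [  32.7 -1
[... 619 characters left out ...]
31.1 -117.4  187.8] [  31.4 -112.1  189.1]
wrist 190 26 [  30.9 -122.8  190.9] [  31.3 -117.5  194.8] [  31.9 -112.2  198.6]
wrist 200 32 [  30.9 -123.5  201. ] [  31.9 -117.6  205.8] [  32.3 -111.6  209.9]
wrist 210 41 [  32.1 -123.4  210.3] [  32.5 -117.7  214.9] [  32.9 -111.9  219.6]
wrist 220 33 [  32.5 -123.3  221.9] [  33.  -117.7  225.9] [  33.4 -112.1  229.7]
wrist 230 45 [  32.6 -123.2  230. ] [  33.4 -117.1  234.1] [  34.  -111.6  239.2]
wrist 240 48 [  33.7 -123.   240.3] [  34.1 -117.9  244.7] [  34.6 -112.   250. ]
wrist 250 119 [  12.  -122.9  250.1] [  34.2 -117.2  259.2] [  35.1 -111.6  260. ]
wrist 260 484 [  11.4 -122.8  260. ] [  22.6 -117.3  261.1] [  35.2 -111.5  263.4]
```

View pics/ck20.png

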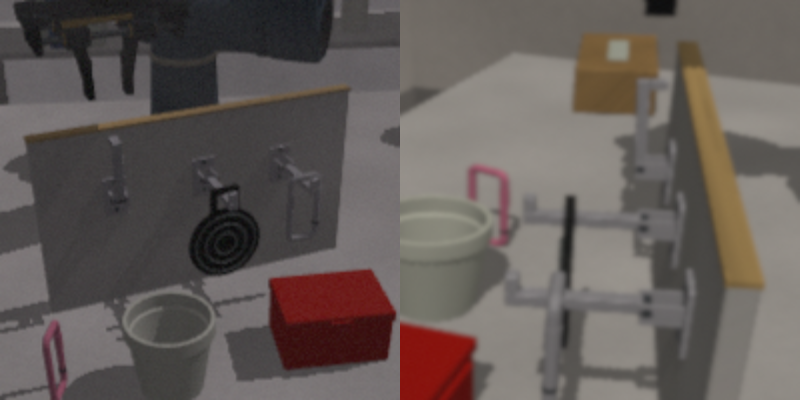

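View pics/wrist20.png

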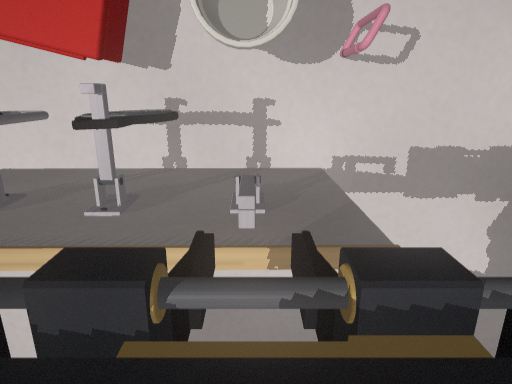

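>>> move_arm:
  targets:
    - [[0,0,12],0,20]
    - [[0,0,26],0,0]
    - [[0,0,36],0,0]
    - [[0,0,36],0,0]
    - [[0,30,36],0,0]
    - [[0,60,36],0,0]
    - [[0,85,36],0,0]
    - [[0,93,36],0,0]

```text
t: 24.22
tcp_pos: [544.8, -94.4, 403.3]
tcp_rot: [-0.571, 0.573, -0.42, 0.413]
ft_force: [-0.1, 0.3, 0.2]
width: 0.016
```

```bash
python3 -c "
from go import *
st()
"
```

```text
t 24.22 grasp panel [  56.2 -116.7  239.3] F [-0.1  0.3  0.2] w 1.4 joints [-0.4  0.4  1.6 -0.   1.1  0.9] R [[0.307, -0.009, 0.952], [-0.952, 0.003, 0.307], [-0.006, -1.0, -0.008]]
turn needed deg -0.01787958012768688
```

>>> move_arm:
  targets:
    - [[0,0,-3],0,0]
    - [[0,0,-6],0,0]
    - [[0,0,-8],0,0]
    - [[0,0,-10],0,0]
    - [[0,0,-12],0,0]
    - [[0,0,-14],0,0]
    - [[0,0,-15],0,0]
    - [[0,0,-15],0,0]

```text
t: 24.88
tcp_pos: [532.0, -99.6, 408.7]
tcp_rot: [0.572, -0.571, 0.416, -0.417]
ft_force: [0.2, 0.9, -0.6]
width: 0.009
```

```bash
python3 -c "
from go import *
st()
"
```

```text
t 24.88 grasp panel [  43.9 -119.   244.7] F [ 0.2  0.9 -0.6] w 0.7 joints [-0.4  0.4  1.6  0.   1.1  0.9] R [[0.307, 0.001, 0.952], [-0.952, -0.001, 0.307], [0.001, -1.0, 0.001]]
turn needed deg -0.04229668116964315
```

>>> move_arm:
  targets:
    - [[0,0,-0.5],0,0]
    - [[0,0,-1],0,0]
    - [[0,0,-1.5],0,0]
    - [[0,0,-2],0,0]
    - [[0,0,-2.5],0,0]
    - [[0,0,-3],0,0]
    - [[0,0,-3],0,0]
    - [[0,0,-3],0,0]

```text
t: 25.55
tcp_pos: [529.8, -100.3, 408.1]
tcp_rot: [0.572, -0.571, 0.416, -0.417]
ft_force: [4.6, 2.7, -1.8]
width: 0.008
```

>>> move_arm:
  targets:
    - [[0,0,-0.3],0,0]
    - [[0,0,-0.6],0,0]
    - [[0,0,-1],0,0]
    - [[0,0,-1.3],0,0]
    - [[0,0,-1.6],0,0]
    - [[0,0,-2],0,0]
    - [[0,0,-2],0,0]
    - [[0,0,-2],0,0]

```text
t: 26.22
tcp_pos: [528.9, -100.6, 408.2]
tcp_rot: [0.573, -0.57, 0.415, -0.418]
ft_force: [8.3, 4.6, -3.0]
width: 0.008
```

```bash
python3 -c "
from go import *
st()
"; python3 ck.py 21
```

```text
t 26.22 grasp panel [  41.6 -118.8  244.2] F [ 8.3  4.6 -3. ] w 0.7 joints [-0.4  0.4  1.6  0.   1.1  0.9] R [[0.306, 0.006, 0.952], [-0.952, 0.002, 0.306], [0.0, -1.0, 0.007]]
turn needed deg -0.09300442303569542
t 26.22 grasp panel [  41.6 -118.8  244.2] F [ 8.3  4.6 -3. ] w 0.7 joints [-0.4  0.4  1.6  0.   1.1  0.9] R [[0.306, 0.006, 0.952], [-0.952, 0.002, 0.306], [0.0, -1.0, 0.007]]
turn needed deg -0.09300442303569542
scene 180 6 [  27.8 -121.4  185.4] [  30.2 -118.   186.1] [  33.4 -113.8  188.4]
scene 190 19 [  27.8 -124.3  190.3] [  30.2 -118.6  194.7] [  32.9 -112.8  199.9]
scene 200 19 [  22.2 -123.6  201.3] [  30.8 -117.5  206.1] [  33.9 -111.3  209.9]
scene 210 11 [  24.1 -123.9  211.1] [  31.1 -120.7  213. ] [  33.2 -111.4  217.1]
scene 220 10 [  49.1 -125.4  226.2] [  52.1 -117.9  228.3] [  54.4 -111.9  229.9]
scene 230 20 [  48.4 -125.3  230. ] [  51.7 -118.5  235.4] [  55.1 -111.4  239.7]
scene 240 22 [  48.6 -125.9  241.1] [  51.8 -117.4  245.1] [  55.1 -110.6  249.6]
scene 250 22 [  44.3 -126.   250.5] [  51.8 -118.5  254. ] [  55.4 -110.8  259.8]
scene 260 23 [  4
[... 504 characters left out ...]
 [  37.5 -111.7  235.2] [  54.6 -110.   239.9]
side 240 73 [  23.5 -115.5  240. ] [  38.1 -112.   244.8] [  54.6 -110.   250. ]
side 250 68 [  10.1 -115.2  250. ] [  26.7 -112.6  254.9] [  54.  -110.   259.6]
side 260 41 [  10.5 -123.8  260.1] [  21.6 -115.7  261.3] [  54.5 -110.1  263.8]
wrist 220 93 [  50.3 -125.7  225.3] [  50.9 -117.6  228.2] [  53.1 -110.   230. ]
wrist 230 287 [  50.1 -126.   230.1] [  51.  -118.1  235.3] [  53. -110.  240.]
wrist 240 367 [  38.1 -125.9  240. ] [  50.8 -118.6  245.3] [  52.7 -110.2  250. ]
wrist 250 387 [  12.8 -126.   250. ] [  50.7 -118.2  254.8] [  52.9 -111.1  260. ]
wrist 260 634 [  13.1 -125.7  260. ] [  50.2 -118.6  261.5] [  52.7 -112.   269.9]
```

>>> move_arm:
  targets:
    - [[0,0,4],0,0]
    - [[0,0,10],0,0]
    - [[0,0,20],0,0]
    - [[0,-10,30],0,0]
    - [[0,-40,30],0,0]
    - [[0,-80,30],0,0]
    - [[0,-110,30],0,0]
    - [[0,-120,30],0,0]

```text
t: 27.03
tcp_pos: [556.8, -91.9, 533.3]
tcp_rot: [0.572, -0.571, 0.413, -0.419]
ft_force: [0.9, 0.0, 1.1]
width: 0.005
```

```bash
python3 ck.py 22 | grep -v scene; python3 - <<'E'
from go import *
from plant import optics
for nm in ['scene','side']:
  optics.capture(nm)
  z=np.load(f'{nm}22.npz'); W=pf(cloud(z['d'],z))
  for k in ['planter','red_box','trivet','carabiner','spare_hook_arm','trivet_hook_arm']:
    for o in optics.outline_of(nm,k)[:2]:
      q=W[o['pixels']]; q=q[~np.isnan(q).any(1)]; print(nm,k,round(o['confidence'],2),np.percentile(q,[5,50,95],axis=0).round().tolist())
E
```

```text
t 27.03 grasp panel [  70.7 -120.1  369.3] F [0.9 0.  1.1] w 0.5 joints [-0.4  0.3  1.4 -0.   1.4  0.9] R [[0.307, 0.008, 0.952], [-0.952, -0.004, 0.307], [0.006, -1.0, 0.006]]
turn needed deg -0.011313596820094298
side 180 10 [  24.2 -115.3  185.5] [  28.  -112.9  187.5] [  31.9 -111.3  189.4]
side 190 32 [  22.8 -121.7  190.1] [  28.5 -113.   195.5] [  32.8 -111.2  199.9]
side 200 24 [  23.5 -115.2  200.6] [  27.6 -113.   205.3] [  31.7 -111.4  209.5]
side 210 29 [  22.8 -115.9  210.9] [  28.3 -112.9  215.2] [  32.7 -110.7  219.9]
side 220 28 [  23.5 -121.2  220.7] [  27.8 -113.   224.6] [  32.8 -111.2  229.5]
side 230 29 [  22.9 -115.8  230.9] [  28.3 -113.   235.4] [  32.5 -110.9  239.9]
side 240 27 [  23.4 -123.2  240.3] [  27.8 -113.2  244.8] [  32.7 -110.5  249.2]
side 250 50 [  10.4 -115.   250.1] [  24.4 -113.2  256.4] [  32.3 -110.2  259.9]
side 260 37 [  10.6 -123.2  260.1] [  21.4 -116.6  261.3] [  32.5 -112.2  262.1]
wrist 180 19 [  29.3 -122.5  185. ] [  30.3 -118.5  187.4] [  30.8 -111.5  189.6]
wrist 190 47 [  29.1 -123.4  190.5] [  30.3 -116.6  195.2] [  30.9 -111.6 
[... 1126 characters left out ...]
e planter 0.5 [[4.0, -128.0, 152.0], [23.0, -113.0, 196.0], [32.0, -104.0, 261.0]]
side red_box 0.67 [[151.0, 50.0, 9.0], [201.0, 143.0, 79.0], [260.0, 181.0, 81.0]]
side trivet 0.86 [[75.0, -2.0, 109.0], [79.0, 29.0, 164.0], [85.0, 60.0, 194.0]]
side carabiner 0.61 [[3.0, -128.0, 162.0], [23.0, -112.0, 196.0], [32.0, -103.0, 261.0]]
side carabiner 0.51 [[150.0, -417.0, 1.0], [157.0, -241.0, 67.0], [192.0, -236.0, 104.0]]
side spare_hook_arm 0.77 [[34.0, 123.0, 174.0], [68.0, 131.0, 182.0], [109.0, 133.0, 192.0]]
side spare_hook_arm 0.26 [[3.0, 116.0, 155.0], [30.0, 132.0, 181.0], [107.0, 142.0, 197.0]]
side trivet_hook_arm 0.94 [[36.0, 6.0, 178.0], [64.0, 14.0, 185.0], [110.0, 16.0, 195.0]]
```

View pics/ck22.png

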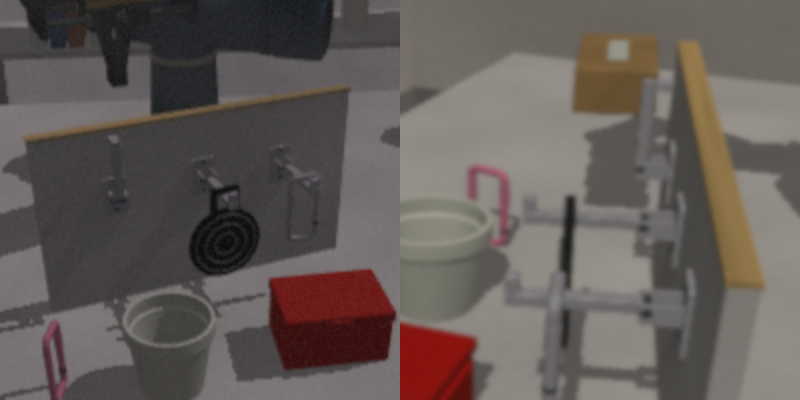

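```bash
python3 -c "
from plant import workorder; print(workorder.job_done())"
```

```text
the job is handed in; nothing more can be done
None
```

The job is done and was handed in at about 27 s of the 72 s allowed. I folded the spare hook down to its stop, moved the chrome carabiner onto it, then folded the emptied hook up against its stop.

**Final camera checks:**
- **Emptied hook:** its outer face reads the same distance from the panel, about 30 mm, as far up as the wrist camera could see, so it stands vertical. My first fold-up left it about 0.05 rad ajar; I pushed it shut against the stop with about 9 N.
- **Spare hook:** level, with the carabiner hanging free on it about 56 mm out from the hinge.
- **Trivet, planter and red box:** they measure where they did at the start, within the 2–3 mm noise of the images.
- **Robot:** clear of everything and touching nothing, with the gripper shut above the panel.

In that last check the networks sometimes labelled hook parts or the carabiner as the planter, the red box or the carabiner. Their positions gave them away, so I ignored them. No other checks failed or disagreed.

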